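# Dump the glazed test tiles through the tray's end gate

## Task

Lower the hinged end gate of the tipping tray until it lies flat like a chute, then lift the tray by its rear handle so that both test tiles slide out through that end into the wooden catch bin. Do not touch the tiles with the gripper; finally set the tray back down level, leave the gate lowered and let go.

Things in the scene. Friction and masses are not known exactly. Their poses are not given: they have to be found in the camera images.
- stand: plywood stand fixed to the table, 375 mm long and 130 mm wide, carrying the tipping tray and the catch bin; origin on the table top under the tray's pivot; its x axis is level and points along the tray towards the gate end and the catch bin, y along the pivot, z up. The catch bin is the stand's open box from x = 32 to 168 mm, 116 mm wide inside, floor 8 mm above the table; side walls reach 58 mm, far wall 73 mm, near wall 32 mm
- tray (a joint): tilt of the aluminium tray about its pivot, rad: 0 = level on its rear rest, grows as the rear handle is lifted and the gate end goes down, stop at 0.95. Moves easily; by its weight (0.6 kg) it falls back to 0 when let go. The tiles begin to slide between about 0.3 and 0.46 rad
- gate (a joint): angle of the tray's end gate relative to the tray, rad: 0 = upright (shut), grows as the gate swings outward and down, 1.57 = in line with the tray floor as a chute, stop at 1.62. Starts between 0 and 0.2. Stiff hinge (0.06 N m): it stays where it is left and does not yield to the tiles; 1.5 N on the tab moves it
- tray_pivot (a point): the tray's pivot axis, midway across, 85 mm above the table. With the tray level its floor is 5 mm above this point; inside, the tray runs from 160 mm behind the pivot to the gate and is 80 mm wide; its walls rise 32 mm above the floor
- tray_handle (a point): middle of the rear handle, a level round wooden bar 13 mm thick and 66 mm long, lying across the stand (along its y), carried by a steel rod at either end; 205 mm behind the pivot and 48 mm above it when the tray is level, 41 mm behind the rear wall and 11 mm above its rim; can be pinched from above across the bar and turns between the fingers as the tray tips
- gate_hinge (a point): hinge axis of the gate, midway across, at the front edge of the tray floor, 2 mm below the floor's top; parallel to the stand's y
- gate_tab (a point): middle of the gate's free edge, on its inner face, 62 mm from the hinge. The gate is 4 mm thick and 84 mm wide up to 37 mm from the hinge; from there a tab 44 mm wide goes on to 62 mm, standing clear above the tray walls, to be pushed outward from the inside
- catch_floor (a point): centre of the catch bin's floor, 100 mm beyond the pivot; axes as the stand's
- test_tile_1: flat rectangular glazed test tile, 52 x 34 x 8 mm, about 32 g, teal glaze on terracotta; origin at the centre of its underside, long side along its y; lies loose and flat in the rear two thirds of the tray
- test_tile_2: flat rectangular glazed test tile, 52 x 34 x 8 mm, about 32 g, amber-brown glaze on terracotta; origin at the centre of its underside, long side along its y; lies loose and flat in the rear two thirds of the tray
Mind the look-alikes: they are no part of the job. Of the things that look like the test_tile_2, the middle-sized one is meant.

How it is judged:
On the way, in this order (a step that is already met when the one before it is completed fails the run):
1. the gate is lowered to at least 1.25 rad while the tray is still level (tilt under 0.15 rad) (value of joint gate above 1.25 rad and value of joint tray below 0.15 rad), for 0.2 s.
2. the tray is tipped by more than 0.3 rad with the gate still lowered (value of joint tray above 0.3 rad and value of joint gate above 1.25 rad), for 0.1 s.
At the end, for the whole second after the job is handed in: both tiles lie at rest in the catch bin (origins within 70 mm along and 60 mm across of its floor's centre and less than 45 mm above it), the tray is back down within 0.1 rad of level, the gate still lowered (over 1.25 rad) (x of test_tile_1 in the frame of catch_floor between -0.07 and 0.07 m and y of test_tile_1 in the frame of catch_floor between -0.06 and 0.06 m and z of each of test_tile_1, test_tile_2 in the frame of catch_floor below 0.045 m and linear speed of each of test_tile_1, test_tile_2 below 0.03 m/s and x of test_tile_2 in the frame of catch_floor between -0.07 and 0.07 m and y of test_tile_2 in the frame of catch_floor between -0.06 and 0.06 m and value of joint tray below 0.1 rad and value of joint gate above 1.25 rad); the robot touches nothing.
It fails at once if the gripper touches a tile (contact force between the fingers and test_tile_1 above 0.5 N or contact force between the fingers and test_tile_2 above 0.5 N).
It fails at once if a tile leaves the tray other than through the gate end, or misses the catch bin (y of any of test_tile_1, test_tile_2 in the frame of stand above 0.07 m or y of any of test_tile_1, test_tile_2 in the frame of stand below -0.07 m or x of any of test_tile_1, test_tile_2 in the frame of stand below -0.17 m or x of any of test_tile_1, test_tile_2 in the frame of stand above 0.18 m).
It fails at once if the tray is tipped (over 0.3 rad) with the gate not lowered (value of joint tray above 0.3 rad and value of joint gate below 1.1 rad).
It also fails if it takes over 59 s, if anything falls off the work surface, if the arm or the gripper's body presses on something with over 40 N, if the wrist force passes 120 N, or if a joint passes its speed limit or range.

## Robot

A 6-joint arm with a two-finger parallel gripper is mounted at the origin on a cart in front of the work surface, level with it; the furniture and walls round the work are solid. World frame = base frame: x ahead of the robot, y to its left, z up, the work surface at z = 0. Lengths are in m, angles in rad, forces in N, time in s.
With the tool pointing down it reaches from about 0.225 to 0.875 m from the base axis. Payload 3.4 kg.
Tool frame: the origin (TCP) lies on the centre line of the jaws, within the pads' length; the fingertips stand 17 mm ahead of it and the grasp point (between the pads) lies 2 mm behind it (nose_length is the distance from the TCP to the fingertips, in m); z points along the fingers, y is the line along which they close (so a half turn about z gives the same grasp; the last joint's range is limited). The gripper opens to 85 mm and grips with 20 to 120 N. Pads are 22 mm wide; open, the fingers measure 114 mm over their backs; the gripper's body (76 mm by 85 mm) begins 54 mm behind the grasp point. The pads swing forward as they close: fully open they stand 13 mm farther back than shut.
Start: joints at [1.204, 0.276, 1.505, -0, 1.361, -0.121], TCP at [0.14, 0.558, 0.248] pointing down, gripper open.
Joint ranges: [-2.89, 2.89], [-0.75, 2.08], [0.22, 2.7], [-1.18, 4.32], [0.11, 2.71], [-2.7, 2.7]. Speed limits (rad/s): [2.57, 2.57, 3.14, 3.14, 3.14, 3.14].

## Interface

Orientations are given as a unit quaternion [w, x, y, z].
In Python, from rig import get_state, get_image, sign_off, find_in, place_of, nose_length gives the robot as it stands.
- The arm moves only by the tool apply_moves, never from a script. Its argument "deltas" is one flat list of numbers, 5 for each row, row after row: the finger opening in mm, from 0 to 85.4, then the shift along the tool's x, y, z in mm, then the turn about the tool's z in degrees. A call has 1 to 12 rows; each row is the pose to reach, as a shift and turn from the pose commanded when the call began, along the tool's axes at that moment; what a row does not reach only later rows make up. A row lasts 1/12 s, in which the tool goes at most 41.7 mm and 7.16 degrees, less where a joint would pass 70% of its speed; a pose out of reach is approached as far as the arm can. A call with a gripper value outside its range is refused whole. The fingers move at their own pace and stop on an object; "squeeze" is the grip in N (left out, the last holds). Time passes only in rows, so rows that repeat a pose let the fingers close. It gives the time, the measured TCP pose, the force, the opening and the grip force at its end, in the units of the state.
- get_state(): the state, without advancing time (a new reading comes with each control period).
- get_image(name): name is "side" or "top"; returns a dict with "frame" (400x640x3 uint8, red, green, blue), "K" (3x3 intrinsics, pixels), "position" and "orientation" of the camera in the world. Camera axes: x right, y down, z forward; pixel columns grow to the right and rows downward; lengths in m; the calibration is good to about 2 mm. A picture is of the moment at which its call begins. There is no depth.
- sign_off(): hands the job in; it is judged then, once.
Trained networks look in a picture, given as the dict that the camera call returned (one of the last four; its "shot" number tells which), for a name from the list of things; names that differ only in an ending like _2 or _b are one class to them, and where a whole thing is asked for, a point or a joint stands for the part that bears it (a point fixed in the world has none). Each returns a list of dicts, best first, with "score" (0 to 1); they miss things now and then, are a little off and sometimes report something else, mostly with a low value. They report only what shows in the picture. A call takes as long as a camera call. They do not tell look-alikes from the thing itself.
- find_in(query, picture): "point" ([column, row] in pixels, amid what is visible of it).
- place_of(query, picture): "point" ([column, row] in pixels: a listed point, or the origin of a listed thing).
The state is a dict: "clock": time; "qpos": joint angles; "qd": joint speeds; "effort": joint torques, N m; "position": TCP position; "ee_rot": TCP orientation; "contact_force": force on the tool from outside, world axes, zero at the start; "moment": the same for the moment, N m; "width": finger opening in m; "gripper_force": force on a finger pad.
Only numpy, scipy, OpenCV 4.12 (cv2) and the standard library are available. Lean on these libraries where they do the work, as an engineer would, in place of code of your own. Each camera call takes 0.05 s, during which the arm holds its last target. There are 200 camera calls.

## Working session

There is one attempt and no reset: what is moved stays moved. The work goes in short steps, Python scripts to look and compute and a tool call to move; the robot and the scene stay as the last step left them, time stands still between calls to the robot, and variables do not carry over. Pictures are saved under pics/ and viewed, at most 10 in all, crops included, and the job is handed in when it is done.

Besides the shell and the picture viewer there is one more tool, called after ">>>" as name(argument=value, ...), one argument or row to a line, values as JSON. apply_moves: Moves the arm, as the interface text tells. Its arguments: {"type":"object","properties":{"deltas":{"type":"array"},"squeeze":{"type":"number"}},"required":["deltas"]}

```bash
mkdir -p pics; cat > h.py <<'E'
import numpy as np,cv2
from scipy.spatial.transform import Rotation as R
from rig import *
def rm(q): return R.from_quat([q[1],q[2],q[3],q[0]]).as_matrix()
def ray(p,px):
    d=np.linalg.inv(p["K"])@[px[0],px[1],1]; return np.array(p["position"]),rm(p["orientation"])@d
def tri(p1,a,p2,b):
    o1,d1=ray(p1,a);o2,d2=ray(p2,b)
    s=np.linalg.lstsq(np.c_[d1,-d2],o2-o1,rcond=None)[0]
    x,y=o1+s[0]*d1,o2+s[1]*d2; return (x+y)/2,np.linalg.norm(x-y)
def proj(p,X):
    c=p["K"]@(rm(p["orientation"]).T@(np.array(X)-p["position"])); return c[:2]/c[2]
E
python3 - <<'E'
from h import *
P={n:get_image(n) for n in("side","top")}
for n,p in P.items(): cv2.imwrite(f"pics/{n}0.png",p["frame"][:,:,::-1]);print(n,p["position"],p["orientation"],p["K"][0][0])
for q in("stand","tray_pivot","tray_handle","gate_hinge","gate_tab","catch_floor","test_tile_1","test_tile_2"):
    r={n:place_of(q,p) for n,p in P.items()}
    for n in r: print(q,n,[(np.round(x["point"]).tolist(),round(x["score"],2)) for x in r[n][:4]])
    if r["side"] and r["top"]: print("   ",tri(P["side"],r["side"][0]["point"],P["top"],r["top"][0]["point"]))
s=get_state();print(s["position"],s["ee_rot"],nose_length)
E
```

```text
side [ 0.23475733 -0.50694821  0.58261658] [-0.46134142  0.84643693 -0.22874189  0.13559409] 367.6967454696955
top [0.4871953  0.090705   0.94153257] [-0.05754811  0.70479473 -0.70447961  0.06050684] 419.859406653052
stand side [([307.0, 272.0], 0.78)]
stand top [([353.0, 240.0], 0.83), ([461.0, 226.0], 0.46)]
    (array([0.55221963, 0.01782102, 0.00617704]), np.float64(0.004525696789059797))
tray_pivot side [([309.0, 242.0], 0.77)]
tray_pivot top [([354.0, 234.0], 0.67), ([352.0, 238.0], 0.66)]
    (array([0.55822464, 0.02166101, 0.08516007]), np.float64(0.004407507870767396))
tray_handle side [([379.0, 283.0], 0.62)]
tray_handle top [([458.0, 225.0], 0.6)]
    (array([ 0.57415091, -0.17862005,  0.13113887]), np.float64(0.000704289341648492))
gate_hinge side [([310.0, 236.0], 0.68)]
gate_hinge top [([352.0, 234.0], 0.48)]
    (array([0.55898165, 0.02544459, 0.09863865]), np.float64(0.0016104302815053927))
gate_tab side [([304.0, 216.0], 0.74)]
gate_tab top [([350.0, 236.0], 0.68)]
    (array([0.55039083, 0.03381578, 0.14966967]), np.float64(0.0012113951012864977))
catch_floor side [
[... 177 characters left out ...]
76.0], 0.74), ([245.0, 212.0], 0.68), ([330.0, 263.0], 0.6), ([341.0, 234.0], 0.56)]
test_tile_1 top [([393.0, 236.0], 0.81), ([418.0, 229.0], 0.77), ([318.0, 173.0], 0.57), ([218.0, 250.0], 0.55)]
    (array([ 0.57204124, -0.07357471,  0.05789214]), np.float64(0.031779181338602316))
test_tile_2 side [([348.0, 276.0], 0.74), ([245.0, 212.0], 0.68), ([330.0, 263.0], 0.6), ([341.0, 234.0], 0.56)]
test_tile_2 top [([393.0, 236.0], 0.81), ([418.0, 229.0], 0.77), ([318.0, 173.0], 0.57), ([218.0, 250.0], 0.55)]
    (array([ 0.57204124, -0.07357471,  0.05789214]), np.float64(0.031779181338602316))
[0.13992243 0.55775287 0.24835582] [6.60218116e-06 1.22593181e-01 9.92457006e-01 6.00753592e-05] 0.017
```

View pics/side0.png

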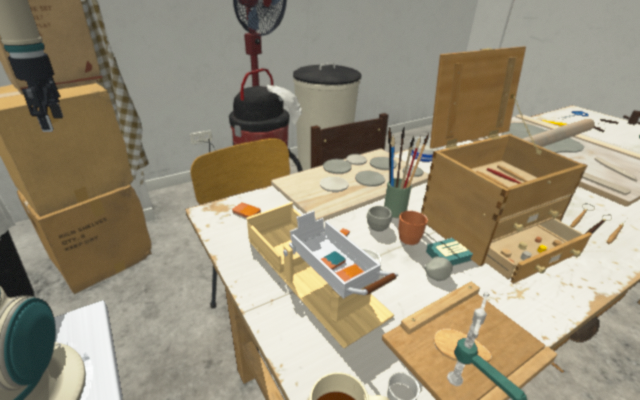

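View pics/top0.png

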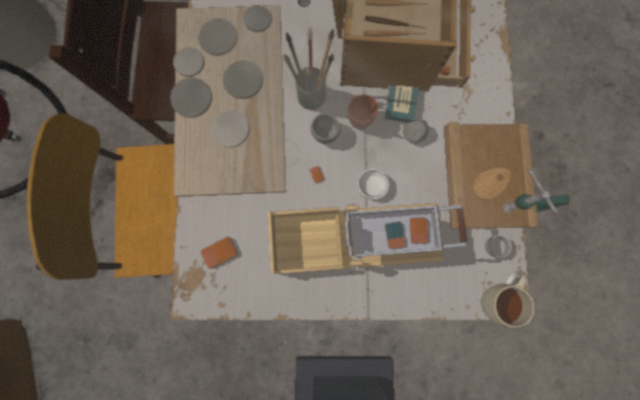

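```bash
cat > fit.py <<'E'
from h import *
from scipy.optimize import least_squares
import json
P=[get_image("side"),get_image("top")]
obs=[]
for q in("tray_pivot","tray_handle","catch_floor","gate_hinge","gate_tab"):
    for i,p in enumerate(P):
        r=place_of(q,p)
        if r: obs.append((q,i,np.array(r[0]["point"]),r[0]["score"]))
def pts(v):
    x,y,yaw,hx,g=v[:5]; c,s=np.cos(yaw),np.sin(yaw)
    L=dict(tray_pivot=(0,0,.085),tray_handle=(-.205,0,.133),catch_floor=(.1,0,.008),gate_hinge=(hx,0,.088),gate_tab=(hx+.062*np.sin(g),0,.088+.062*np.cos(g)))
    return {k:np.array([x+c*a-s*b,y+s*a+c*b,z]) for k,(a,b,z) in L.items()}
def f(v):
    X=pts(v); return np.concatenate([proj(P[i],X[q])-o for q,i,o,_ in obs]+[[(v[4]-.1)*5,(v[3]-.005)*100]])
r=least_squares(f,[.556,.02,1.64,.005,.1],loss="soft_l1")
print(r.x); e=f(r.x)
for k,o in enumerate(obs): print(o[0],o[1],e[2*k:2*k+2].round(1))
for k,v in pts(r.x).items(): print(k,v.round(4))
im=P[1]["frame"][195:275,260:470]; im2=P[0]["frame"][200:320,235:405]
a=cv2.resize(im,None,fx=3.6,fy=3.6,interpolation=2);b=cv2.resize(im2,None,fx=2.35,fy=2.35,interpolation=2)
c=np.zeros((a.shape[0]+b.shape[0],max(a.shape[1],b.shape[1]),3),np.uint8);c[:a.shape[0],:a.shape[1]]=a;c[a.shape[0]:,:b.shape[1]]=b
cv2.imwrite("pics/crop1.png",c[:,:,::-1])
t=rm(get_state()["ee_rot"]);ax=np.array([np.cos(r.x[2]),np.sin(r.x[2]),0]);print("turn deg",np.degrees(np.arctan2(-(ax@t[:,0]),ax@t[:,1])))
print(c.shape)
E
python3 fit.py
```

```text
[ 5.59914955e-01  2.11226622e-02  1.65859193e+00 -5.80066912e-04
  2.14729139e-01]
tray_pivot 0 [4.2 0. ]
tray_pivot 1 [-0.6  2.8]
tray_handle 0 [0.4 1.7]
tray_handle 1 [0.2 0.2]
catch_floor 0 [-3.5  0.8]
catch_floor 1 [-2.   0.1]
gate_hinge 0 [-1.8  1.6]
gate_hinge 1 [-0.  -1.3]
gate_tab 0 [ 5.2 -1.7]
gate_tab 1 [-0.3 -0.5]
tray_pivot [0.5599 0.0211 0.085 ]
tray_handle [ 0.5779 -0.1831  0.133 ]
catch_floor [0.5511 0.1207 0.008 ]
gate_hinge [0.56   0.0205 0.088 ]
gate_tab [0.5588 0.0337 0.1486]
turn deg -19.112201020040306
(570, 756, 3)
```

View pics/crop1.png

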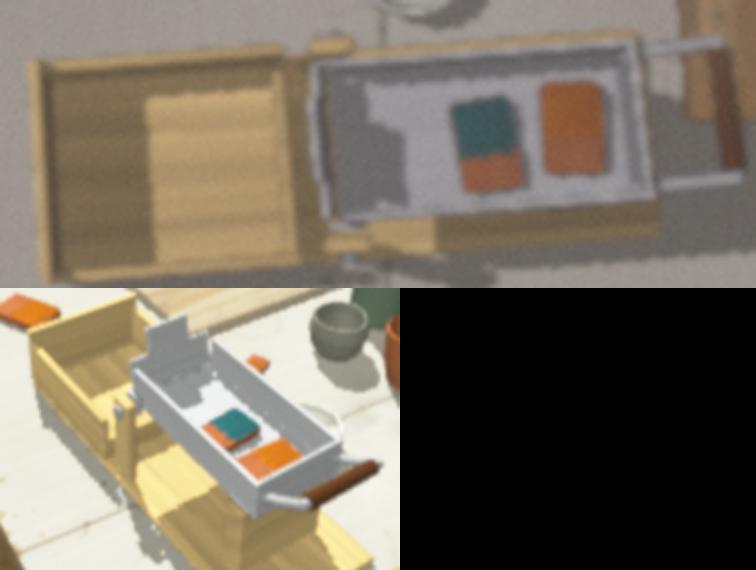

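```bash
python3 - <<'E'
from h import *
p=get_image("top");yaw0=1.6586
def at(c,z):
    o,d=ray(p,(260+c[0]/3.6,195+c[1]/3.6)); return o+d*(z-o[2])/d[2]
C={"FL":(314,64,.122),"RL":(640,40,.122),"RR":(652,192,.122),"FR":(330,218,.122),"H1":(724,50,.133),"H2":(732,168,.133),"BFL":(37,64,.073),"BFR":(48,278,.073)}
W={k:at(v[:2],v[2]) for k,v in C.items()}
for k,w in W.items():
    d=w-[.56,.021,0];c,s=np.cos(yaw0),np.sin(yaw0);print(k,w.round(4),"stand:",np.round([c*d[0]+s*d[1],-s*d[0]+c*d[1]],4))
E
```

```text
FL [0.5989 0.0359 0.122 ] stand: [ 0.0115 -0.04  ]
RL [ 0.6123 -0.1433  0.122 ] stand: [-0.1682 -0.0377]
RR [ 0.5293 -0.1459  0.122 ] stand: [-0.1636  0.0452]
FR [0.5153 0.0282 0.122 ] stand: [0.0111 0.0439]
H1 [ 0.6052 -0.1854  0.133 ] stand: [-0.2095 -0.0269]
H2 [ 0.5415 -0.1861  0.133 ] stand: [-0.2047  0.0366]
BFL [0.6054 0.1932 0.073 ] stand: [ 0.1675 -0.0604]
BFR [0.4833 0.1845 0.073 ] stand: [0.1696 0.0621]
```

>>> apply_moves(
  deltas=[0, -300, -250, 0, -19, 0, -300, -250, 0, -19, 0, -300, -250, 0, -19, 0, -300, -250, 0, -19, 0, -300, -250, 0, -19, 0, -300, -250, 0, -19, 0, -300, -250, 0, -19, 0, -300, -250, 0, -19, 0, -300, -250, 0, -19, 0, -300, -250, 0, -19, 0, -300, -250, 0, -19, 0, -300, -250, 0, -19],
  squeeze=30,
)

```text
clock: 2.55
position: [0.3704, 0.2417, 0.2484]
ee_rot: [-0.0, -0.041, 0.999, 0.0]
contact_force: [0.2, 0.8, 0.9]
width: 0.0
gripper_force: 0.0
```

```bash
cat > go.py <<'E'
import sys
from h import *
# stand frame target -> tool deltas (mm)
def go(sx,sy,z,o=(.557,.021),yaw=1.6586):
    s=get_state();t=rm(s["ee_rot"]);c,n=np.cos(yaw),np.sin(yaw)
    w=np.array([o[0]+c*sx-n*sy,o[1]+n*sx+c*sy,z])
    a=np.array([c,n,0]);d=w-s["position"]
    S=np.array(s["position"])[:2]-o
    print("delta",(t.T@d*1e3).round(1),"turn",np.degrees(np.arctan2(-(a@t[:,0]),a@t[:,1])).round(2),"stand xyz",np.round([c*S[0]+n*S[1],-n*S[0]+c*S[1],s["position"][2]],4),"F",np.round(s["contact_force"],1),"w",s["width"],"t",s["clock"])
go(*map(float,sys.argv[1:4]))
E
python3 go.py -.045 0 .248
```

```text
delta [-1.679e+02 -2.804e+02  1.000e-01] turn -0.29 stand xyz [0.2362 0.1665 0.2484] F [0.2 0.8 0.9] w 2.1156870441800525e-06 t 2.55
```

>>> apply_moves(
  deltas=[0, -168, -280, 0, 0, 0, -168, -280, 0, 0, 0, -168, -280, 0, 0, 0, -168, -280, 0, 0, 0, -168, -280, 0, 0, 0, -168, -280, 0, 0, 0, -168, -280, 0, 0, 0, -168, -280, 0, 0, 0, -168, -280, 30, 0, 0, -168, -280, 60, 0, 0, -168, -280, 93, 0, 0, -168, -280, 93, 0],
)

```text
clock: 3.55
position: [0.5569, -0.0199, 0.1492]
ee_rot: [-0.006, -0.044, 0.999, 0.002]
contact_force: [-1.8, 1.4, -0.3]
width: -0.0001
gripper_force: 0.0
```

```bash
python3 go.py -.045 0 .155; python3 - <<'E'
from h import *
a=get_image("side");b=get_image("top")
A=cv2.resize(a["frame"][150:330,210:430],None,fx=2.4,fy=2.4);B=cv2.resize(b["frame"][190:280,260:480],(528,150*216//150))
cv2.imwrite("pics/pre.png",np.vstack([A[:384],B])[:,:,::-1]);print(A.shape,B.shape)
E
```

```text
delta [-3.6 -4.2 -5.9] turn -0.03 stand xyz [-0.0407  0.0036  0.1492] F [-1.8  1.4 -0.3] w -8.178214606414647e-05 t 3.55
(432, 528, 3) (216, 528, 3)
```

View pics/pre.png

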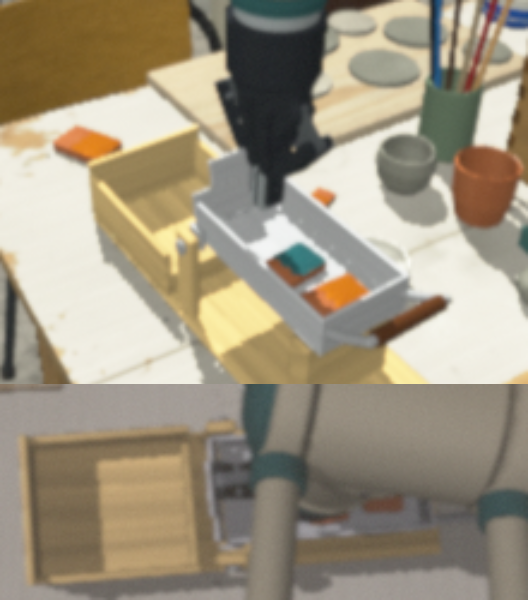

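>>> apply_moves(
  deltas=[0, 2, 0, 0, 0, 0, 3, 8, 0, 0, 0, 3, 14, 0, 0, 0, 3, 18, 0, 0, 0, 3, 22, 0, 0, 0, 3, 26, 0, 0, 0, 3, 30, 0, 0, 0, 3, 33, 0, 0, 0, 3, 36, 0, 0, 0, 3, 36, 0, 0, 0, 3, 36, 0, 0],
)

```text
clock: 4.57
position: [0.5554, 0.0134, 0.1552]
ee_rot: [-0.0, -0.043, 0.999, -0.0]
contact_force: [-0.5, 0.5, 0.8]
width: -0.0
gripper_force: 0.0
```

```bash
python3 go.py -.0085 0 .151; python3 fit.py | grep -E "tab|hinge|^\["
```

```text
delta [-2.3 -1.   4.2] turn -0.1 stand xyz [-0.0075  0.0023  0.1552] F [-0.5  0.5  0.8] w -3.073518970021754e-05 t 4.5667
[ 0.55886433  0.02242107  1.65331348 -0.00361948  0.36343783]
gate_hinge 0 [-1.3  2.5]
gate_tab 0 [ 0.6 -3.3]
gate_hinge [0.5592 0.0188 0.088 ]
gate_tab [0.5573 0.0408 0.146 ]
```

>>> apply_moves(
  deltas=[0, 0, 5, 0, 0, 0, 0, 9, 1, 0, 0, 0, 14, 2, 0, 0, 0, 19, 4, 0, 0, 0, 23, 6, 0, 0, 0, 27, 9, 0, 0, 0, 31, 12, 0, 0, 0, 35, 15, 0, 0, 0, 38, 19, 0, 0, 0, 41, 23, 0, 0, 0, 43, 27, 0, 0, 0, 45, 32, 0],
)

```text
clock: 6.17
position: [0.5515, 0.0585, 0.123]
ee_rot: [0.0, -0.043, 0.999, 0.0]
contact_force: [-0.3, -0.0, 1.3]
width: -0.0001
gripper_force: 0.6
```

```bash
python3 go.py .041 0 .113; python3 fit.py | grep -E "tab|hinge|handle|^\["
```

```text
delta [-2.2  3.2 10. ] turn -0.11 stand xyz [0.0378 0.0022 0.123 ] F [-0.3 -0.   1.3] w -0.00013093949167744352 t 6.1667
[0.56083845 0.02268144 1.64101694 0.00164299 1.26992965]
tray_handle 0 [0.3 0.3]
tray_handle 1 [-1.7  0.8]
gate_hinge 0 [-1.5 -0. ]
gate_tab 0 [ 1.6 -0.1]
tray_handle [ 0.5752 -0.1818  0.133 ]
gate_hinge [0.5607 0.0243 0.088 ]
gate_tab [0.5566 0.0834 0.1064]
```

View pics/crop1.png

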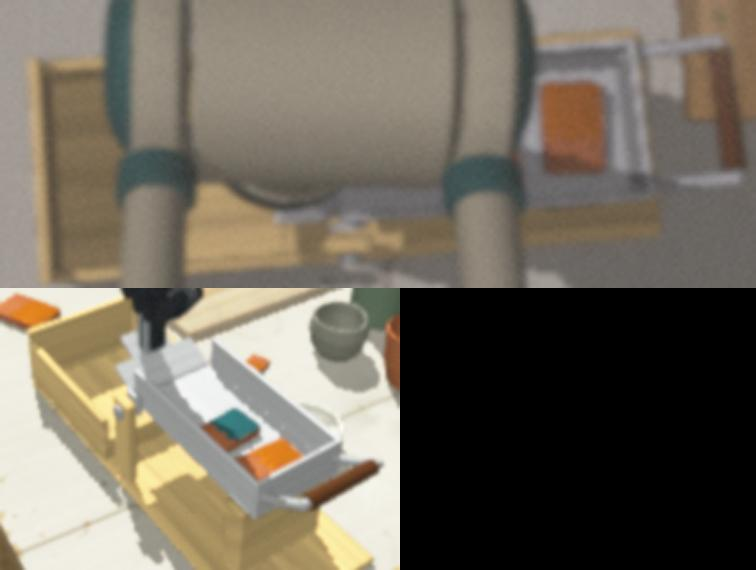

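>>> apply_moves(
  deltas=[0, 0, 1, 3, 0, 0, 0, 2, 6, 0, 0, 0, 3, 9, 0, 0, 0, 3, 11, 0, 0, 0, 3, 13, 0, 0, 0, 3, 14, 0, 0, 0, 3, 15, 0, 0, 0, 3, 16, 0, 0, 0, 3, 17, 0, 0, 0, 3, 17, 0],
)

```text
clock: 7.6
position: [0.5511, 0.0611, 0.1061]
ee_rot: [-0.0, -0.043, 0.999, 0.0]
contact_force: [-0.3, 0.1, -0.1]
width: -0.0004
gripper_force: 0.0
```

```bash
python3 go.py .041 0 .106; python3 fit.py | grep -E "tab|hinge|handle|^\["
```

```text
delta [-2.4  0.5  0.1] turn -0.11 stand xyz [0.0405 0.0024 0.1061] F [-0.3  0.1 -0.1] w -0.00041458227980898575 t 7.6
[0.55887952 0.0228571  1.65308475 0.00706247 1.64700763]
tray_handle 0 [ 0.2 -1.9]
tray_handle 1 [0.  0.7]
gate_hinge 0 [-0.9  0.1]
gate_tab 0 [ 2.4 -0.3]
tray_handle [ 0.5757 -0.1814  0.133 ]
gate_hinge [0.5583 0.0299 0.088 ]
gate_tab [0.5532 0.0915 0.0833]
```

>>> apply_moves(
  deltas=[0, 0, 0, -30, 0, 0, 0, 0, -70, 0, 10, 0, 0, -110, 0, 20, 0, -30, -110, 0, 30, 0, -60, -110, 0, 35, 0, -100, -110, 0, 35, 0, -140, -110, 0, 35, 0, -180, -110, 0, 35, 0, -220, -110, 0, 35, 0, -244, -110, 0, 35, 0, -244, -110, 0, 35, 0, -244, -110, 0],
)

```text
clock: 9.2
position: [0.572, -0.1832, 0.2159]
ee_rot: [-0.0, -0.041, 0.999, 0.0]
contact_force: [-0.1, 0.0, -0.0]
width: 0.0348
gripper_force: 0.0
```

```bash
python3 go.py -.2035 0 .140; python3 fit.py | grep -E "tab|hinge|handle|^\["
```

```text
delta [-3.   1.2 75.9] turn -0.27 stand xyz [-0.2047  0.003   0.2159] F [-0.1  0.  -0. ] w 0.034843810027730085 t 9.2
[ 0.55706475  0.02567329  1.65542068 -0.00531475  1.49745882]
tray_handle 0 [-4.3  0.1]
tray_handle 1 [ 1.8 -1.1]
gate_hinge 0 [-1.3  3.5]
gate_hinge 1 [ 0.1 -1.4]
gate_tab 0 [ 5.1 -0.2]
gate_tab 1 [-1.3 -1.3]
tray_handle [ 0.5744 -0.1786  0.133 ]
gate_hinge [0.5575 0.0204 0.088 ]
gate_tab [0.5523 0.082  0.0925]
```

View pics/crop1.png

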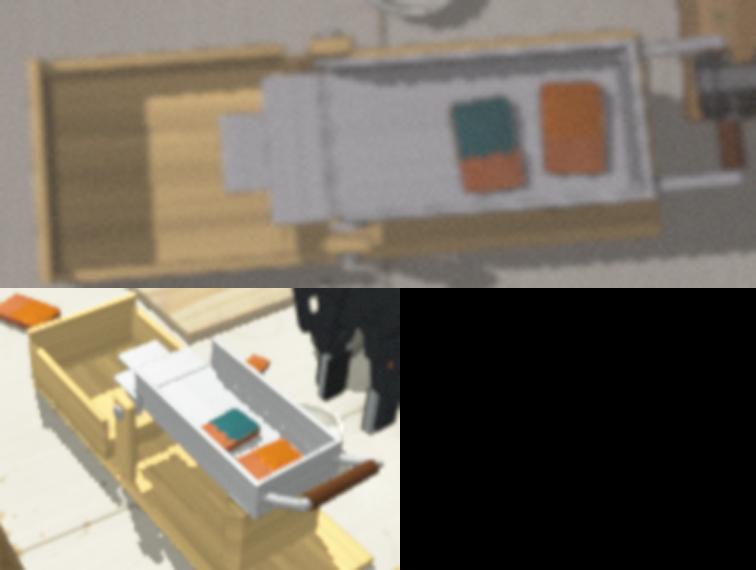

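>>> apply_moves(
  deltas=[35, -3, 0, 20, 0, 35, -3, 0, 35, 0, 35, -3, 0, 45, 0, 35, -3, 0, 53, 0, 35, -3, 0, 60, 0, 35, -3, 0, 66, 0, 35, -3, 0, 72, 0, 35, -3, 0, 77, 0, 35, -3, 0, 81, 0, 35, -3, 0, 82, 0, 35, -3, 0, 82, 0, 35, -3, 0, 82, 0],
)

```text
clock: 10.8
position: [0.5754, -0.1818, 0.1345]
ee_rot: [0.0, -0.043, 0.999, -0.0]
contact_force: [0.2, -1.1, -0.0]
width: 0.0352
gripper_force: 0.0
```

```bash
python3 go.py -.2047 0 .134; python3 - <<'E'
from h import *
a=get_image("side");b=get_image("top")
A=cv2.resize(a["frame"][200:320,290:430],None,fx=4,fy=4,interpolation=2)[:, :560];B=cv2.resize(b["frame"][190:270,400:480],(240,240),interpolation=2)
c=np.zeros((480,800,3),np.uint8);c[:,:560]=A;c[:240,560:]=B
cv2.imwrite("pics/grasp.png",c[:,:,::-1])
E
```

```text
delta [ 0.5 -1.1  0.5] turn -0.12 stand xyz [-0.2036 -0.0005  0.1345] F [ 0.2 -1.1 -0. ] w 0.03516848822105779 t 10.8
```

View pics/grasp.png

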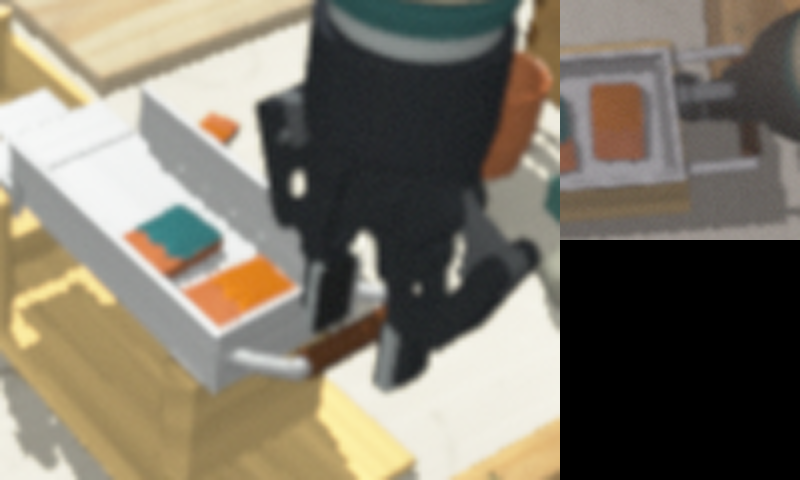

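>>> apply_moves(
  deltas=[20, 0, 0, 0, 0, 16, 0, 0, 0, 0, 12, 0, 0, 0, 0, 10, 0, 0, 0, 0, 10, 0, 0, 0, 0, 10, 0, 0, 0, 0, 10, 0, 0, 0, 0, 10, 0, 0, 0, 0],
  squeeze=25,
)

```text
clock: 11.57
position: [0.5756, -0.184, 0.1348]
ee_rot: [0.001, -0.043, 0.999, -0.002]
contact_force: [-0.2, -4.8, -0.3]
width: 0.012
gripper_force: 24.3
```

```bash
python3 go.py -.205 0 .134; python3 -c "
from h import *
s=get_state();print(s['gripper_force'],s['moment'])"
```

```text
delta [0.5 0.8 0.8] turn -0.11 stand xyz [-0.2058 -0.0005  0.1348] F [-0.2 -4.8 -0.3] w 0.012019978731548933 t 11.5667
24.335331916809082 [-0.88024639  0.01425178 -0.10202909]
```

>>> apply_moves(
  deltas=[10, 0, -1, -7, 0, 10, 0, 1, -14, 0, 10, 0, 4, -20, 0, 10, 0, 6, -27, 0, 10, 0, 9, -33, 0, 10, 0, 12, -40, 0, 10, 0, 14, -45, 0, 10, 0, 16, -49, 0, 10, 0, 19, -54, 0, 10, 0, 21, -58, 0, 10, 0, 21, -58, 0, 10, 0, 21, -58, 0],
)

```text
clock: 12.57
position: [0.5738, -0.1616, 0.1933]
ee_rot: [0.001, -0.043, 0.999, -0.001]
contact_force: [1.7, -5.7, -0.4]
width: 0.0121
gripper_force: 24.5
```

```bash
cat > look.py <<'E'
import sys
from h import *
a=get_image("side");b=get_image("top")
A=cv2.resize(a["frame"][190:310,230:400],(790,558),interpolation=2)[:, :560];B=cv2.resize(b["frame"][195:275,260:470],(630,240),interpolation=2)
A=cv2.resize(a["frame"][190:310,230:400],(476,336),interpolation=2)
c=np.zeros((576,630,3),np.uint8);c[:336,:476]=A;c[336:]=B
cv2.imwrite(sys.argv[1],c[:,:,::-1])
s=get_state();print(np.round(s["position"],4),np.round(s["contact_force"],1),s["gripper_force"],s["clock"])
E
python3 look.py pics/t1.png
```

```text
[ 0.5738 -0.1618  0.193 ] [ 1.4 -6.3 -0. ] 24.518564343452454 12.6667
```

View pics/t1.png

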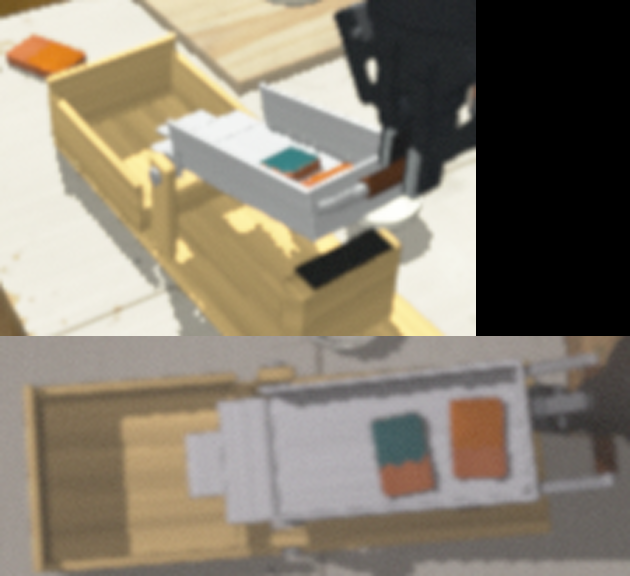

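>>> apply_moves(
  deltas=[10, 0, 1, -5, 0, 10, 0, 4, -9, 0, 10, 0, 7, -13, 0, 10, 0, 10, -18, 0, 10, 0, 13, -22, 0, 10, 0, 17, -26, 0, 10, 0, 20, -30, 0, 10, 0, 23, -34, 0, 10, 0, 23, -34, 0, 10, 0, 23, -34, 0, 10, 0, 23, -34, 0, 10, 0, 23, -34, 0],
)

```text
clock: 13.67
position: [0.572, -0.1386, 0.2271]
ee_rot: [0.001, -0.043, 0.999, -0.001]
contact_force: [3.6, -6.0, 1.7]
width: 0.0122
gripper_force: 24.5
```

```bash
python3 look.py pics/t2.png
```

```text
[ 0.572  -0.1386  0.2271] [ 2.3 -5.2  1.6] 24.540383219718933 13.7667
```

View pics/t2.png

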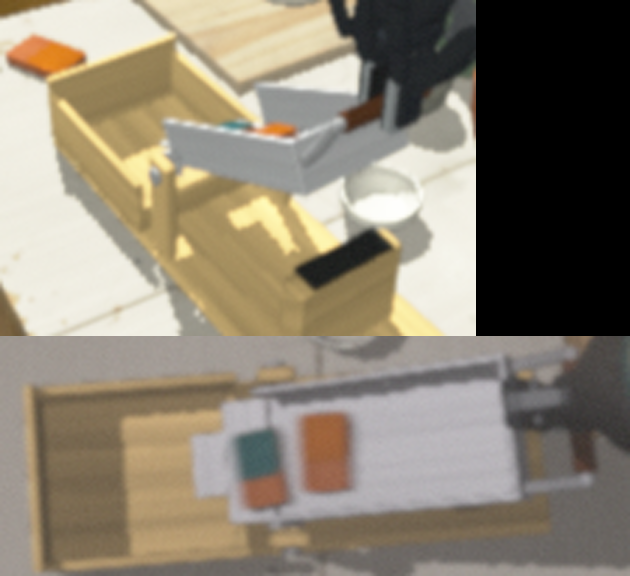

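>>> apply_moves(
  deltas=[10, 0, 0, 0, 0, 10, 0, 0, 0, 0, 10, 0, 0, 0, 0, 10, 0, 0, 0, 0, 10, 0, 2, -4, 0, 10, 0, 5, -8, 0, 10, 0, 9, -12, 0, 10, 0, 13, -15, 0, 10, 0, 13, -15, 0, 10, 0, 13, -15, 0, 10, 0, 13, -15, 0, 10, 0, 13, -15, 0],
)

```text
clock: 14.77
position: [0.5709, -0.1253, 0.2418]
ee_rot: [0.001, -0.043, 0.999, -0.001]
contact_force: [3.9, -4.2, 0.7]
width: 0.0117
gripper_force: 24.6
```

```bash
cat > tiles.py <<'E'
from h import *
p={n:get_image(n) for n in("side","top")};yaw=1.6586
for n in p:
  for r in place_of("test_tile_1",p[n])[:5]:
    o,d=ray(p[n],r["point"]);w=o+d*(.010-o[2])/d[2];e=w-[.557,.021,0];c,s=np.cos(yaw),np.sin(yaw)
    u,v=np.round(r["point"]).astype(int)
    print(n,[u,v],round(r["score"],2),"stand xy if on floor",np.round([c*e[0]+s*e[1],-s*e[0]+c*e[1]],3),p[n]["frame"][v-3:v+4,u-3:u+4].mean((0,1)).round())
E
python3 tiles.py; python3 look.py pics/t3.png
```

```text
side [np.int64(246), np.int64(210)] 0.74 stand xy if on floor [0.292 0.006] [227. 133.  36.]
side [np.int64(287), np.int64(240)] 0.64 stand xy if on floor [ 0.116 -0.015] [213. 149.  92.]
side [np.int64(281), np.int64(247)] 0.61 stand xy if on floor [0.1   0.012] [194. 133.  88.]
side [np.int64(309), np.int64(270)] 0.17 stand xy if on floor [-0.001  0.003] [171. 148.  99.]
top [np.int64(217), np.int64(251)] 0.91 stand xy if on floor [0.297 0.001] [148.  93.  55.]
top [np.int64(307), np.int64(239)] 0.72 stand xy if on floor [ 0.097 -0.006] [144.  91.  57.]
top [np.int64(314), np.int64(174)] 0.65 stand xy if on floor [ 0.068 -0.152] [148. 100.  73.]
top [np.int64(308), np.int64(247)] 0.54 stand xy if on floor [0.096 0.011] [143.  93.  70.]
[ 0.571  -0.1253  0.2418] [ 4.1 -4.5  0.6] 24.6048367023468 15.0667
```

>>> apply_moves(
  deltas=[10, 0, -7, 7, 0, 10, 0, -14, 15, 0, 10, 0, -21, 23, 0, 10, 0, -27, 31, 0, 10, 0, -33, 40, 0, 10, 0, -38, 49, 0, 10, 0, -43, 58, 0, 10, 0, -48, 68, 0, 10, 0, -52, 77, 0, 10, 0, -55, 87, 0, 10, 0, -57, 96, 0, 10, 0, -58, 102, 0],
)

```text
clock: 16.07
position: [0.5753, -0.1837, 0.1375]
ee_rot: [-0.0, -0.043, 0.999, -0.0]
contact_force: [3.8, -3.1, -0.9]
width: 0.012
gripper_force: 25.7
```

>>> apply_moves(
  deltas=[10, 0, 0, 2, 0, 10, 0, -1, 4, 0, 10, 0, -1, 5, 0, 10, 0, -1, 5, 0, 10, 0, -1, 5, 0, 10, 0, -1, 5, 0],
)

```text
clock: 16.57
position: [0.5754, -0.184, 0.1359]
ee_rot: [0.001, -0.043, 0.999, -0.0]
contact_force: [1.6, -0.6, 11.1]
width: 0.0116
gripper_force: 26.8
```

```bash
python3 go.py -.2047 0 .134
```

```text
delta [0.3 1.2 1.9] turn -0.11 stand xyz [-0.2059 -0.0003  0.1359] F [ 1.6 -0.6 11.1] w 0.01163897386616136 t 16.5667
```

Seated on its rest (11 N upward). Open, then lift straight up.

>>> apply_moves(
  deltas=[20, 0, 0, 0, 0, 30, 0, 0, 0, 0, 35, 0, 0, 0, 0, 35, 0, 0, 0, 0, 35, 0, 0, 0, 0, 35, 0, 0, -10, 0, 35, 0, 0, -25, 0, 35, 0, 0, -50, 0, 35, 0, 0, -80, 0, 35, 0, 0, -110, 0, 35, 0, -40, -120, 0, 35, 0, -60, -120, 0],
)

```text
clock: 17.57
position: [0.5825, -0.2463, 0.2596]
ee_rot: [0.004, -0.044, 0.999, -0.003]
contact_force: [1.0, -1.0, -0.3]
width: 0.0348
gripper_force: 0.0
```

```bash
python3 tiles.py; python3 fit.py | grep -E "tab|hinge|handle|^\["; python3 look.py pics/t4.png
```

```text
side [np.int64(310), np.int64(239)] 0.59 stand xy if on floor [ 0.086 -0.065] [237. 238. 238.]
side [np.int64(284), np.int64(240)] 0.56 stand xy if on floor [ 0.119 -0.007] [223. 176. 142.]
side [np.int64(245), np.int64(214)] 0.51 stand xy if on floor [0.276 0.018] [197. 125.  56.]
side [np.int64(342), np.int64(235)] 0.45 stand xy if on floor [ 0.055 -0.142] [193. 173. 157.]
side [np.int64(282), np.int64(247)] 0.38 stand xy if on floor [0.102 0.009] [200. 146.  99.]
top [np.int64(218), np.int64(252)] 0.93 stand xy if on floor [0.294 0.005] [144.  90.  54.]
top [np.int64(307), np.int64(240)] 0.69 stand xy if on floor [ 0.098 -0.006] [141.  89.  57.]
top [np.int64(306), np.int64(245)] 0.62 stand xy if on floor [0.099 0.007] [141.  91.  67.]
top [np.int64(318), np.int64(174)] 0.55 stand xy if on floor [ 0.061 -0.153] [135.  89.  61.]
[5.56954666e-01 2.09412268e-02 1.64299303e+00 1.33694680e-04
tray_handle 0 [-0.6  0.6]
tray_handle 1 [ 2.9 -0.8]
gate_hinge 0 [-1.4  3.9]
gate_hinge 1 [-0.3 -1.1]
gate_tab 0 [ 4.1 -0.2]
gate_tab 1 [-0.4 -0.5]
tray_handle [ 0.5717 -0.1835  0.133 ]
gate_hinge [0.5569 0.0211 0.088 ]
gate_tab [0.5525 0.0827 0.0925]
[ 0.5805 -0.2434  0.2543] [-0.1 -0.1  0.5] 0.0 18.4667
```

View pics/t4.png

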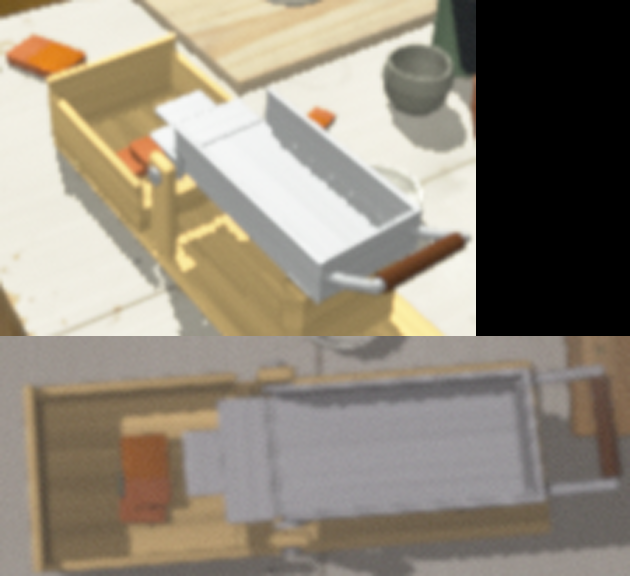

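The tray is empty, level and released, and the gate is flat. Both tiles are in the bin, amber lying over teal at about (307, 242) in the top view, near the bin's centre.

```bash
python3 -c "
from rig import *
print(sign_off())"
```

```text
the job is handed in; nothing more can be done
None
```

I handed the job in at about 18 s: the gate is lowered flat, both tiles slid into the catch bin, and the tray is back down level and let go; the judge's verdict was not shown.

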